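# Stand two dyed blanks back up against the angle plate

### The arm

A 7-joint arm with a two-finger parallel gripper is mounted at the origin on the work surface. World frame = base frame: x ahead of the robot, y to its left, z up, the work surface at z = 0. Lengths are in m, angles in rad, forces in N, time in s.
With the tool pointing down it reaches from about 0.375 to 0.925 m from the base axis. Payload 3.1 kg.
Tool frame: the origin (TCP) lies between the finger pads; the fingertips stand 22 mm ahead of it and the grasp point (between the pads) lies 3 mm ahead of it; z points along the fingers, y is the line along which they close (so a half turn about z gives the same grasp; the last joint's range is limited). The gripper opens to 85 mm and grips with 20 to 120 N. Pads are 22 mm wide; open, the fingers measure 114 mm over their backs; the gripper's body (76 mm by 85 mm) begins 54 mm behind the grasp point. The pads swing forward as they close: fully open they stand 13 mm farther back than shut.
Start: joints at [-1.415, 0.383, 0.044, 1.598, -0.018, 1.161, -0.05], TCP at [0.163, 0.629, 0.253] pointing down, gripper open.
Joint ranges: [-2.61, 2.61], [-0.41, 2.15], [-1.48, 1.57], [0, 2.5], [-1.57, 4.71], [0.05, 1.97], [-2.85, 2.85]. Speed limits (rad/s): [2.79, 2.79, 3.14, 3.14, 3.14, 3.14, 3.14].

### API

Orientations are given as a unit quaternion [x, y, z, w].
In Python, from rig import r gives the robot as it stands.
- The arm moves only by the shell command python3 -m crank 'ROWS' [FORCE]. ROWS is JSON, a list of rows, each a list of 7 numbers: the shift along the tool's x, y, z each as a share of 40 cm, from -1 to 1, then the turn, a rotation vector about the tool's x, y, z each as a share of 360 degrees, from -1 to 1, then the opening, from -1 (shut) to 1 (fully open), so that 0 is half open. A call has 1 to 10 rows; each row is the pose to reach, as a shift and turn from the pose commanded when the call began, along the tool's axes at that moment, turning the shorter way round; what a row does not reach only later rows make up. A row lasts 1/12 s, in which the tool goes at most 41.7 mm and 7.16 degrees, less where a joint would pass 70% of its speed; a pose out of reach is approached as far as the arm can. A call with a number of a shift or a turn outside -1 to 1 is refused whole. A call with a gripper value outside its range is refused whole. The fingers move at their own pace and stop on an object; FORCE is the grip in N (left out, the last holds). Time passes only in rows, so rows that repeat a pose let the fingers close. It gives the time, the measured TCP pose, the force, the opening and the grip force at its end, in the units of the state.
- r.get_state(): the state, without advancing time (a new reading comes with each control period).
- r.snapshot(name): name is "scene" or "top" or "wrist"; returns the picture (384x512x3 uint8, red, green, blue); there is no depth.
- r.camera_info(name): a dict with "mtx" (3x3 intrinsics, pixels), "k1" (the pictures are not rectified: a ray, as slopes to the right and down, at radius r is drawn at 1 + k1 r^2 times it, then the intrinsics apply), "view" (4x4, takes a point from world to camera coordinates); the wrist camera has in their place "mount" (4x4, takes a point from camera to tool coordinates, whose origin is the TCP and whose axes are the flange's). Camera axes: x right, y up, looking along -z (the intrinsics and any distortion apply to the point x, -y, -z); pixel columns grow to the right and rows downward; lengths in m; the calibration is good to about 2 mm. A picture is of the moment at which its call begins: read the wrist's pose just before it. camera_info takes no time and is no camera call.
- r.job_done(): hands the job in; it is judged then, once.
Trained networks look in the newest picture that a camera, given by its name, has taken for a name from the list of things; names that differ only in an ending like _2 or _b are one class to them, and where a whole thing is asked for, a point or a joint stands for the part that bears it (a point fixed in the world has none). Each returns a list of dicts, best first, with "confidence" (0 to 1); they miss things now and then, are a little off and sometimes report something else, mostly with a low value. They report only what shows in the picture. A call takes as long as a camera call.
- r.cut_out(name, camera): "mask" (384x512 bool, what is visible of it) and "extent" ([left, top, right, bottom] in pixels, round what is visible of it).
The state is a dict: "t": time; "joint_pos": joint angles; "dq": joint speeds; "joint_torque": joint torques, N m; "tool_pos": TCP position; "tcp_rot": TCP orientation; "force": force on the tool from outside, world axes, zero at the start; "ft_torque": the same for the moment, N m; "opening": finger opening in m; "grasp_force": force on a finger pad.
Only numpy, scipy, OpenCV 4.12 (cv2) and the standard library are available. Lean on these libraries where they do the work, as an engineer would, in place of code of your own. Each camera call takes 0.05 s, during which the arm holds its last target. There are 200 camera calls.

### The job

Two blue-dyed steel blanks and a bare one lean against the angle plate on the surface plate. Push in the foot of each blue one with your fingertips until it stands upright with its back flat against the angle plate and its blue face outward, ready for scribing, more or less where it leans now; do not pick the blanks up. Leave the bare blank leaning and do not disturb the other things.

Things in the scene. Friction and masses are not known exactly. Their poses are not given: they have to be found in the camera images.
- angle_plate: Heavy slotted steel angle plate, immovable: working face 254 mm long, 127 mm high, foot 120 mm deep and webs behind it. It stands on the black granite plate, whose level top is 80 mm above the bench. Origin: middle of the foot line of the working face, on the granite. x axis: straight out of the face (towards the blanks), y along the face, z up.
- blank_a: Blue-dyed steel blank, 50 wide x 90 tall x 12 mm thick, 0.3 to 0.6 kg, two 11 mm holes. Leans 25 to 29 degrees from upright, top edge on the angle plate's face. Origin: middle of its underside, at first 43 to 50 mm out from the face; flat against the face it is 6 mm out. z axis up its height, x out of the front (dyed) face, y across its width.
- blank_b: The second blue-dyed blank: size, lean, origin and axes as blank_a. A leaning blank rests on its lower edge nearer the angle plate; its lower front edge hangs 5 to 6 mm above the granite. Under about 7 degrees of lean it rocks flat onto its foot by itself, still some mm off the face.
- blank_a_face (a point): Centre of the dyed front face of blank_a, 45 mm up it. A slow push of 3 to 12 N low on this face, 10 to 25 mm above the granite, midway across its width, slides the foot in while the top edge slides up the angle plate (friction 0.3 to 0.4).
- blank_b_face (a point): Centre of the dyed front face of blank_b, 45 mm up it.
- blank_c: The third blank: same size, lean, origin and axes, but bare bright steel, not dyed. To be left leaning. The three lean side by side in any order, 71 to 95 mm from middle to middle (gaps of 20 to 45 mm).
- blank_c_face (a point): Centre of the bare front face of blank_c, 45 mm up it.
- surface_gauge: Surface gauge standing on the granite: steel base 76 x 60 x 34 mm, 225 mm upright spindle and a thin scriber across it, about 260 mm tall. Origin: centre of its underside. A bystander.
- block_123: Ground steel block 76 x 51 x 25 mm with holes, lying flat on the granite. Origin: centre of its underside. A bystander.
- v_block: Steel V-block 60 x 50 mm, 46 mm tall, on the granite. Origin: centre of its underside. A bystander.
- square: Engineer's square standing on its 80 mm dark stock, blade 128 mm high. Origin: centre of its underside. A bystander.
- dye_bottle: Dark blue jar of layout dye with a black cap, 52 mm across, 85 mm tall, on the granite. Origin: centre of its underside. A bystander.
- jack: Small machinist's screw jack, 40 mm across the foot, 56 mm tall. Origin: centre of its underside. A bystander.

How it is judged:
By the outcome, as a careful person would: the job done as asked, in the order asked, and still so for the second after the job is handed in, with the robot touching nothing.
It also fails if it takes over 51 s, if anything falls off the work surface, if the arm or the gripper's body presses on something with over 40 N, if the wrist force passes 120 N, or if a joint passes its speed limit or range.

## Working session

There is one attempt and no reset: what is moved stays moved. The work goes in short steps, Python scripts to look and compute and a shell command to move; the robot and the scene stay as the last step left them, time stands still between calls to the robot, and variables do not carry over. Pictures are saved under pics/ and viewed, at most 10 in all, crops included, and the job is handed in when it is done.

```bash
mkdir -p pics; ls; python3 - <<'E'
from rig import r
import cv2,numpy as np
s=r.get_state(); print(s['t'],s['tool_pos'],s['tcp_rot'],s['opening'])
a=r.snapshot('scene');b=r.snapshot('top')
cv2.imwrite('pics/a.png',a[:,:,::-1]);cv2.imwrite('pics/b.png',b[:,:,::-1])
for c in('scene','top','wrist'):print(c,r.camera_info(c))
for c in('scene','top'):
  for n in('blank_a','blank_c','angle_plate','surface_gauge','block_123','v_block','square','dye_bottle','jack'):
    print(c,n,[(round(d['confidence'],2),[int(v) for v in d['extent']]) for d in r.cut_out(n,c)][:4])
E
```

```text
pics
0.0 [0.16296539 0.6283226  0.25188541] [ 1.26486537e-01  9.91967438e-01 -1.32240086e-03 -9.79489335e-05] 0.08556309404854999
scene {'mtx': array([[359.9303132 ,   0.        , 255.51464048],
       [  0.        , 359.9303132 , 184.67675097],
       [  0.        ,   0.        ,   1.        ]]), 'k1': 0.015881707347301856, 'view': array([[-0.02473565,  0.99959655, -0.01396041, -0.00346211],
       [-0.77592629, -0.01039187,  0.63073798,  0.33302277],
       [ 0.63033843,  0.02643396,  0.77587029, -1.26028236],
       [ 0.        ,  0.        ,  0.        ,  1.        ]])}
top {'mtx': array([[424.35658991,   0.        , 255.55749272],
       [  0.        , 424.35658991, 187.91760817],
       [  0.        ,   0.        ,   1.        ]]), 'k1': -0.12323558984668567, 'view': array([[-0.00359044, -0.99975806, -0.02170099,  0.02759998],
       [ 0.98221561, -0.00759959,  0.18760262, -0.55267957],
       [-0.18772215, -0.02064147,  0.98200526, -1.19959369],
       [ 0.        ,  0.        ,  0.        ,  1.        ]])}
wrist {'mtx': array([[328.80350662,   0.        , 252.21694571],
     
[... 853 characters left out ...]
9, [343, 206, 383, 244]), (0.5, [249, 163, 267, 187])]
scene square [(0.62, [92, 121, 141, 161])]
scene dye_bottle [(0.95, [389, 155, 415, 193]), (0.22, [273, 215, 291, 249])]
scene jack [(0.65, [98, 170, 116, 193])]
top blank_a [(0.85, [239, 160, 262, 186]), (0.8, [227, 132, 250, 166])]
top blank_c [(0.85, [239, 160, 262, 186]), (0.8, [227, 132, 250, 166])]
top angle_plate [(0.83, [239, 119, 311, 217])]
top surface_gauge [(0.85, [359, 127, 394, 186]), (0.33, [369, 233, 402, 241])]
top block_123 [(0.82, [153, 222, 183, 252])]
top v_block [(0.7, [163, 150, 187, 176])]
top square [(0.73, [366, 232, 402, 240])]
top dye_bottle [(0.6, [121, 199, 147, 219])]
top jack [(0.57, [379, 198, 389, 213])]
```

```bash
python3 - <<'E'
import cv2,numpy as np
a=cv2.imread('pics/a.png')[110:290,50:430];b=cv2.imread('pics/b.png')[100:260,110:410]
a=cv2.resize(a,None,fx=2,fy=2,interpolation=cv2.INTER_CUBIC);b=cv2.resize(b,(760,405),interpolation=cv2.INTER_CUBIC)
c=np.vstack([a,b]);print(c.shape);cv2.imwrite('pics/c.png',cv2.resize(c,(596,600)))
E
```

```text
(765, 760, 3)
```

View pics/c.png

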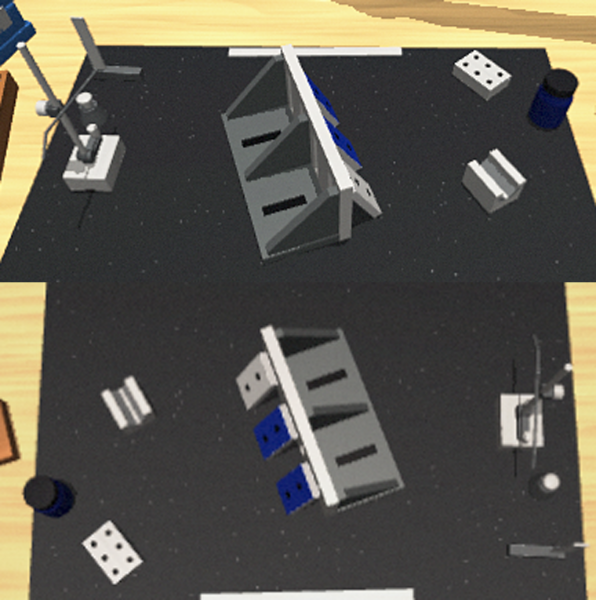

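```bash
cat > h.py <<'E'
from rig import r
import numpy as np, cv2
from scipy.spatial.transform import Rotation as R
def cam(name):
    i=r.camera_info(name)
    if 'view' in i: V=np.linalg.inv(i['view'])
    else:
        s=r.get_state(); T=np.eye(4);T[:3,:3]=R.from_quat(s['tcp_rot']).as_matrix();T[:3,3]=s['tool_pos'];V=T@i['mount']
    return i['mtx'],i['k1'],V
def ray(c,uv):
    K,k,V=c; p=cv2.undistortPoints(np.array([[uv]],float),K,np.array([k,0,0,0]))[0,0]
    return V[:3,3],V[:3,:3]@np.array([p[0],-p[1],-1])
def onz(c,uv,z):
    o,d=ray(c,uv); return o+d*(z-o[2])/d[2]
def proj(c,P):
    K,k,V=c;W=np.linalg.inv(V);q=(W[:3,:3]@np.atleast_2d(P).T).T+W[:3,3];p=np.c_[q[:,0]/-q[:,2],q[:,1]/q[:,2]]
    p=p*(1+k*(p**2).sum(1))[:,None];return p@K[:2,:2].T+K[:2,2]
E
python3 - <<'E'
from h import *
np.set_printoptions(precision=3,suppress=True)
T=cam('top');S=cam('scene')
f=lambda u,v:(110+u*300/596,100+(v-282.5)*160/317.6)
P=[onz(T,f(*q),.207) for q in((262,331),(325,505),(273,328),(337,501))]
print(P,np.linalg.norm(P[0]-P[1]))
g=lambda u,v:(50+u*760/596/2,110+v*765/600/2)
print('scene',[onz(S,g(*q),.207) for q in((283,47),(341,190),(292,45),(352,187))])
for n,z in(('blank_a',.125),('v_block',.126),('block_123',.105),('dye_bottle',.165),('jack',.13),('surface_gauge',.11),('square',.13)):
  for nm,c in(('top',T),('scene',S)):
    for d in r.cut_out(n,nm):
      m=d['mask'];y,x=np.nonzero(m);print(n,nm,round(d['confidence'],2),onz(c,(x.mean(),y.mean()),z))
E
```

```text
[array([0.696, 0.057, 0.207]), array([ 0.46 , -0.025,  0.207]), array([0.7  , 0.042, 0.207]), array([ 0.465, -0.04 ,  0.207])] 0.24950163867077507
scene [array([ 0.469, -0.038,  0.207]), array([0.706, 0.045, 0.207]), array([ 0.465, -0.026,  0.207]), array([0.701, 0.058, 0.207])]
blank_a top 0.85 [0.577 0.043 0.125]
blank_a top 0.8 [0.651 0.07  0.125]
blank_a scene 0.75 [0.657 0.074 0.125]
blank_a scene 0.66 [0.583 0.049 0.125]
blank_a scene 0.56 [0.503 0.019 0.125]
v_block top 0.7 [0.614 0.252 0.126]
v_block scene 0.69 [0.637 0.248 0.126]
v_block scene 0.5 [0.509 0.02  0.126]
block_123 top 0.82 [0.41  0.273 0.105]
block_123 scene 0.64 [0.422 0.269 0.105]
dye_bottle top 0.6 [0.481 0.351 0.165]
dye_bottle scene 0.95 [0.523 0.342 0.165]
dye_bottle scene 0.22 [0.683 0.072 0.165]
jack top 0.57 [ 0.496 -0.328  0.13 ]
jack scene 0.65 [ 0.527 -0.322  0.13 ]
surface_gauge top 0.85 [ 0.605 -0.316  0.11 ]
surface_gauge top 0.33 [ 0.406 -0.323  0.11 ]
surface_gauge scene 0.64 [ 0.568 -0.335  0.11 ]
square top 0.73 [ 0.405 -0.323  0.13 ]
square scene 0.62 [ 0.413 -0.338  0.13 ]
```

```bash
cat >> h.py <<'E'
M=np.array([.5805,.016,.08]);t=np.array([.944,.331,0]);t/=np.linalg.norm(t);n=np.array([-t[1],t[0],0])
def ori(th):
    th=np.radians(th);z=-n*np.sin(th)-np.array([0,0,np.cos(th)]);x=-t;return np.c_[x,np.cross(z,x),z]
def row(s_,out,z,th,frac=1):
    s=r.get_state();A=R.from_quat(s['tcp_rot']);p=M+s_*t+out*n;p[2]=z
    d=A.inv().apply((p-s['tool_pos'])*frac)/.4; w=(A.inv()*R.from_matrix(ori(th))).as_rotvec()*frac/2/np.pi
    return np.round(np.r_[d,w],4)
def rel(): # state in plate frame
    s=r.get_state();p=s['tool_pos']-M;f=s['force'];A=R.from_quat(s['tcp_rot'])
    print('t',s['t'],'s %.4f out %.4f z %.4f'%(p@t,p@n,s['tool_pos'][2]),'F t,n,z',np.round([f@t,f@n,f[2]],2),'rot err',np.round((A.inv()*R.from_matrix(ori(30))).as_rotvec(True),1),'q',np.round(s['joint_pos'],2))
E
python3 -c "
from h import *
print(row(-.072,.16,.25,30,.5),row(-.072,.16,.25,30)); rel()"
```

```text
[-0.5112 -0.4951  0.0041  0.0404 -0.0123 -0.0459] [-1.0224 -0.9901  0.0081  0.0809 -0.0246 -0.0919]
t 1.7 s -0.1909 out 0.7167 z 0.2533 F t,n,z [ 0.22  0.35 -0.03] rot err [ 29.1  -8.9 -33.1] q [-1.41  0.38  0.04  1.6  -0.02  1.16 -0.05]
```

```bash
python3 -m crank '[[-0.3,-0.3,0,0.04,-0.012,-0.045,-1],[-0.6,-0.6,0,0.04,-0.012,-0.045,-1],[-0.6,-0.6,0,0.04,-0.012,-0.045,-1],[-0.6,-0.6,0,0.04,-0.012,-0.045,-1],[-0.6,-0.6,0,0.04,-0.012,-0.045,-1],[-0.6,-0.6,0,0.04,-0.012,-0.045,-1],[-0.6,-0.6,0,0.04,-0.012,-0.045,-1],[-0.6,-0.6,0,0.04,-0.012,-0.045,-1]]' 40; python3 -c "
from h import *
print(row(-.072,.16,.25,30)); rel()"
```

```text
t: 2.37
tool_pos: [0.333, 0.3401, 0.2534]
tcp_rot: [-0.015, 0.991, -0.128, 0.021]
force: [0.5, 0.1, -0.4]
opening: -0.0003
grasp_force: 0.0
[-0.2982 -0.4817  0.148   0.041  -0.0127 -0.0468]
t 2.3667 s -0.1263 out 0.3878 z 0.2534 F t,n,z [ 0.5  -0.12 -0.38] rot err [ 14.8  -4.6 -16.8] q [-1.14  0.16  0.16  1.91  0.16  1.27  0.56]
```

```bash
python3 -m crank '[[-0.298,-0.482,0.148,0.041,-0.0127,-0.0468,-1],[-0.298,-0.482,0.148,0.041,-0.0127,-0.0468,-1],[-0.298,-0.482,0.148,0.041,-0.0127,-0.0468,-1],[-0.298,-0.482,0.148,0.041,-0.0127,-0.0468,-1],[-0.298,-0.482,0.148,0.041,-0.0127,-0.0468,-1],[-0.298,-0.482,0.148,0.041,-0.0127,-0.0468,-1],[-0.298,-0.482,0.148,0.041,-0.0127,-0.0468,-1],[-0.298,-0.482,0.148,0.041,-0.0127,-0.0468,-1]]' ; python3 -c "
from h import *
print(row(-.072,.125,.113,30)); rel()
a=r.snapshot('wrist').copy();c=cam('wrist')
P=[]
for s_ in(-.127,.127):
  for z in(.08,.207):
    q=M+s_*t;q[2]=z;P.append(q)
for s_ in(-.072,.0095):
  q=M+s_*t+.03*n;q[2]=.125;P.append(q)
for u,v in proj(c,P): print(u,v);cv2.circle(a,(int(u),int(v)),3,(255,0,0),-1)
cv2.imwrite('pics/w1.png',a[:,:,::-1])"
```

```text
t: 3.03
tool_pos: [0.4592, 0.1427, 0.2501]
tcp_rot: [-0.16, 0.953, -0.255, 0.043]
force: [-0.5, 0.4, -0.1]
opening: 0.0001
grasp_force: 0.0
[-0.0018  0.0963  0.3402 -0.     -0.0004 -0.0008]
t 3.0333 s -0.0726 out 0.1597 z 0.2501 F t,n,z [-0.3   0.52 -0.11] rot err [-0.  -0.1 -0.3] q [-0.96  0.14  0.29  2.01  0.48  1.22  1.01]
197.86310309643264 113.59977828823044
84.00674681400935 120.76406125393616
207.35432583441747 322.86116137888064
122.97376767554775 401.65771003222926
195.2329265522716 177.63204999903954
199.24987195459667 257.6783164769952
```

View pics/w1.png

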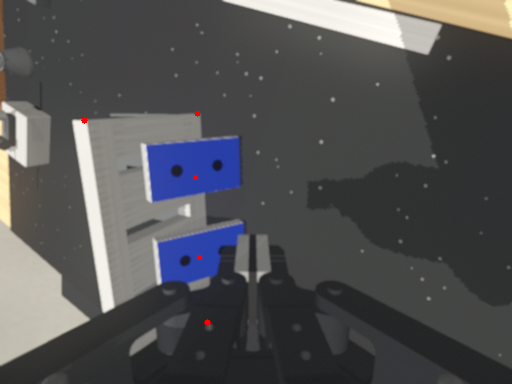

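```bash
python3 - <<'E'
from h import *
c=cam('wrist')
for uv,z in(((239,137),.0855),((242,186),.0855),((143,144),.1657),((151,200),.1657),((244,221),.0855),((155,239),.1657)):
  p=onz(c,uv,z)-M;print(uv,round(p@t,4),round(p@n,4))
E
```

```text
(239, 137) -0.1066 0.0533
(242, 186) -0.0583 0.0562
(143, 144) -0.1065 0.0111
(151, 200) -0.059 0.0145
(244, 221) -0.0215 0.0581
(155, 239) -0.0231 0.0151
```

```bash
python3 - <<'E'
from h import *
a=cv2.imread('pics/b.png').astype(int);m=((a[...,0]>a[...,2]+50)&(a[...,0]>90)).astype(np.uint8)
k,l,st,ce=cv2.connectedComponentsWithStats(m);c=cam('top')
for i in range(1,k):
  if st[i,4]>100:
    p=onz(c,ce[i],.125)-M;print(st[i],ce[i],p@t,p@n)
    b=cv2.boxPoints(cv2.minAreaRect(np.argwhere(l==i)[:,::-1].astype(np.int32)))
    for q in b:
      for z in (.0855,.1657):
        w=onz(c,q,z)-M;print('  ',z,round(w@t,4),round(w@n,4))
E
```

```text
[ 428  153   67   93 2209] [461.81892259 202.33770937] -0.2723375613670171 -0.5126982010869615
   0.0855 -0.1259 -0.4843
   0.1657 -0.1345 -0.4471
   0.0855 -0.1346 -0.6239
   0.1657 -0.1426 -0.5774
   0.0855 -0.395 -0.5886
   0.1657 -0.3855 -0.5444
   0.0855 -0.382 -0.4534
   0.1657 -0.3734 -0.4183
[238 163  18  26 256] [246.45703125 175.421875  ] 0.005240047743973983 0.03235676762792244
   0.0855 0.0252 0.0685
   0.1657 0.0065 0.0686
   0.0855 0.0476 0.0099
   0.1657 0.0275 0.014
   0.0855 0.0031 -0.0058
   0.1657 -0.0142 -0.0007
   0.0855 -0.019 0.0525
   0.1657 -0.0348 0.0537
[249 192  18  25 243] [257.75308642 204.09465021] -0.08171656665453325 0.029782049252883747
   0.0855 -0.0467 0.0515
   0.1657 -0.0606 0.0528
   0.0855 -0.0449 0.0079
   0.1657 -0.0589 0.0121
   0.0855 -0.1038 0.0061
   0.1657 -0.1138 0.0104
   0.0855 -0.1055 0.0493
   0.1657 -0.1154 0.0507
[472 263  29  54 744] [487.69758065 288.54973118] -0.518752361080115 -0.48686828366295587
   0.0855 -0.5588 -0.4392
   0.1657 -0.5384 -0.4051
   0.0855 -0.4586 -0.5335
   0.1657 -0.4449 -0.493
   0.0855 -0.5085 -0.5954
   0.1657 -0.4914 -0.5508
   0.0855 -0.6084 -0.4995
   0.1657 -0.5847 -0.4613
```

```bash
python3 -c "
from h import *
print(row(-.082,.115,.113,30))"
```

```text
[ 2.400e-02  6.980e-02  3.552e-01  1.000e-04 -1.000e-04 -2.000e-04]
```

```bash
python3 -m crank '[[0.024,0.07,0.09,0,0,0,-1],[0.024,0.07,0.18,0,0,0,-1],[0.024,0.07,0.27,0,0,0,-1],[0.024,0.07,0.355,0,0,0,-1],[0.024,0.07,0.355,0,0,0,-1],[0.024,0.07,0.355,0,0,0,-1]]'; python3 -c "
from h import *
rel();print(row(-.082,.075,.113,30),row(-.082,.037,.113,30))"
```

```text
t: 3.58
tool_pos: [0.4636, 0.0976, 0.1117]
tcp_rot: [-0.163, 0.952, -0.256, 0.042]
force: [0.7, 0.3, 1.5]
opening: -0.0003
grasp_force: 0.0
t 3.5833 s -0.0833 out 0.1156 z 0.1117 F t,n,z [0.78 0.01 1.47] rot err [-0.1 -0.2  0.2] q [-0.9   0.34  0.32  2.15  0.53  0.89  0.94]
[-0.0031 -0.0895  0.0482 -0.0003 -0.0005  0.0005] [-0.003  -0.1717  0.0958 -0.0003 -0.0005  0.0005]
```

```bash
python3 -m crank '[[-0.003,-0.025,0.012,0,0,0,-1],[-0.003,-0.05,0.026,0,0,0,-1],[-0.003,-0.07,0.0375,0,0,0,-1],[-0.003,-0.078,0.042,0,0,0,-1],[-0.003,-0.086,0.0465,0,0,0,-1],[-0.003,-0.094,0.051,0,0,0,-1],[-0.003,-0.1,0.0545,0,0,0,-1]]'; python3 -c "
from h import *
rel()"
```

```text
t: 4.17
tool_pos: [0.4815, 0.0545, 0.1144]
tcp_rot: [-0.162, 0.952, -0.255, 0.044]
force: [-0.7, 0.7, -0.6]
opening: 0.0003
grasp_force: 0.0
t 4.1667 s -0.0807 out 0.0691 z 0.1144 F t,n,z [-0.41  0.89 -0.55] rot err [-0.  0. -0.] q [-0.83  0.33  0.36  2.16  0.56  0.84  1.01]
```

```bash
python3 -m crank '[[0,-0.005,0.004,0,0,0,-1],[0,-0.01,0.0075,0,0,0,-1],[0,-0.015,0.011,0,0,0,-1],[0,-0.02,0.0135,0,0,0,-1],[0,-0.026,0.017,0,0,0,-1],[0,-0.031,0.02,0,0,0,-1],[0,-0.036,0.023,0,0,0,-1],[0,-0.041,0.026,0,0,0,-1]]'; python3 -c "
from h import *
rel();r.snapshot('wrist');cv2.imwrite('pics/w2.png',r.snapshot('wrist')[:,:,::-1])"
```

```text
t: 4.83
tool_pos: [0.4878, 0.0368, 0.1133]
tcp_rot: [-0.162, 0.952, -0.255, 0.044]
force: [-0.7, 2.0, -0.3]
opening: -0.0002
grasp_force: 0.8
t 4.8333 s -0.0806 out 0.0503 z 0.1133 F t,n,z [-0.01  2.16 -0.3 ] rot err [-0.  0.  0.] q [-0.81  0.33  0.37  2.16  0.57  0.82  1.04]
```

View pics/w2.png

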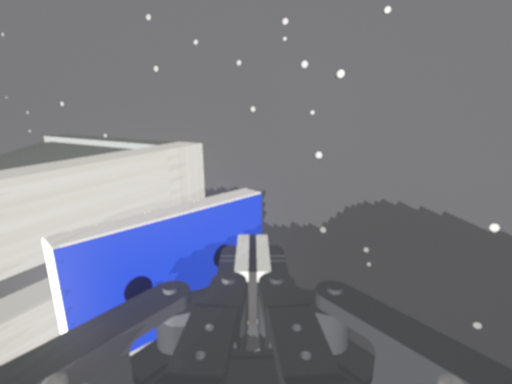

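```bash
python3 -m crank '[[0,-0.0045,0.0025,0,0,0,-1],[0,-0.009,0.005,0,0,0,-1],[0,-0.013,0.0075,0,0,0,-1],[0,-0.017,0.01,0,0,0,-1],[0,-0.0215,0.0125,0,0,0,-1]]'; python3 -c "
from h import *
rel()"
```

```text
t: 5.35
tool_pos: [0.491, 0.0267, 0.1133]
tcp_rot: [-0.162, 0.952, -0.256, 0.043]
force: [-1.4, 1.1, -1.2]
opening: 0.0001
grasp_force: 0.6
t 5.35 s -0.0809 out 0.0398 z 0.1133 F t,n,z [-0.99  1.5  -1.2 ] rot err [-0. -0. -0.] q [-0.79  0.33  0.38  2.16  0.57  0.81  1.05]
```

Now in small steps of about 1 mm until the force rises.

```bash
python3 -m crank '[[0,-0.002,0.0012,0,0,0,-1],[0,-0.0045,0.0025,0,0,0,-1],[0,-0.0065,0.0037,0,0,0,-1]]'; python3 -m crank '[[0,-0.002,0.0012,0,0,0,-1]]';python3 -m crank '[[0,-0.002,0.0012,0,0,0,-1]]'; python3 -c "
from h import *
rel();r.snapshot('wrist');cv2.imwrite('pics/w3.png',r.snapshot('wrist')[:,:,::-1])"
```

```text
t: 5.6
tool_pos: [0.4919, 0.024, 0.1133]
tcp_rot: [-0.162, 0.952, -0.255, 0.043]
force: [-0.5, 1.1, -0.6]
opening: -0.0001
grasp_force: 0.7
t: 5.68
tool_pos: [0.4922, 0.0232, 0.1133]
tcp_rot: [-0.162, 0.952, -0.255, 0.043]
force: [-1.1, 1.0, -0.5]
opening: 0.0001
grasp_force: 0.7
t: 5.77
tool_pos: [0.4926, 0.0224, 0.1133]
tcp_rot: [-0.162, 0.952, -0.255, 0.043]
force: [-1.0, 1.6, -0.5]
opening: 0.0001
grasp_force: 0.7
t 5.7667 s -0.0809 out 0.0351 z 0.1133 F t,n,z [-0.41  1.83 -0.48] rot err [-0. -0.  0.] q [-0.79  0.33  0.38  2.16  0.57  0.8   1.06]
```

View pics/w3.png

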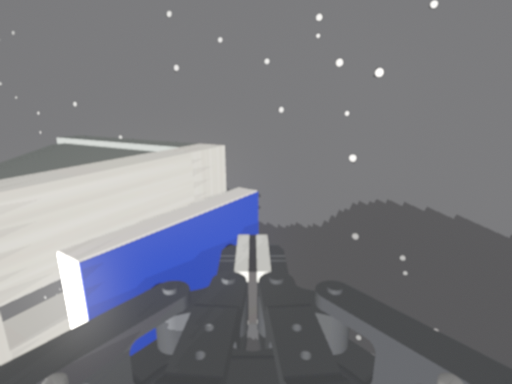

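```bash
for i in 1 2; do :; done; python3 -m crank '[[0,-0.002,0.0012,0,0,0,-1],[0,-0.0045,0.0025,0,0,0,-1]]'|grep force; python3 -m crank '[[0,-0.002,0.0012,0,0,0,-1],[0,-0.0045,0.0025,0,0,0,-1]]'|grep force;python3 -m crank '[[0,-0.002,0.0012,0,0,0,-1],[0,-0.0045,0.0025,0,0,0,-1]]'|grep force; python3 -c "
from h import *
rel();cv2.imwrite('pics/w4.png',r.snapshot('wrist')[:,:,::-1])"
```

```text
force: [-0.6, 2.0, -1.2]
grasp_force: 0.6
force: [-0.3, 1.1, -1.1]
grasp_force: 0.6
force: [-3.6, 4.2, 1.0]
grasp_force: 2.4
t 6.3667 s -0.0808 out 0.0291 z 0.1133 F t,n,z [-1.99  5.14  1.03] rot err [-0. -0. -0.] q [-0.78  0.33  0.39  2.16  0.58  0.8   1.07]
```

View pics/w4.png

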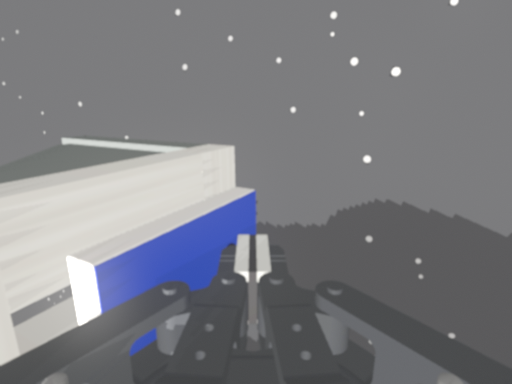

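```bash
for i in 1; do python3 -m crank '[[0,-0.002,0.0012,0,0,0,-1]]'|egrep 'force|pos'; done;  python3 -m crank '[[0,-0.002,0.0012,0,0,0,-1]]'|egrep 'force|pos';  python3 -c "
from h import *
rel()"
```

```text
tool_pos: [0.4947, 0.0167, 0.1133]
force: [-4.1, 5.6, 3.2]
grasp_force: 3.4
tool_pos: [0.4948, 0.0166, 0.1132]
force: [-4.2, 5.7, 4.0]
grasp_force: 4.1
t 6.5833 s -0.0806 out 0.0290 z 0.1132 F t,n,z [-2.09  6.8   4.03] rot err [0.1 0.  0. ] q [-0.77  0.33  0.39  2.16  0.57  0.8   1.07]
```

```bash
python3 -m crank '[[0,-0.003,0.0017,0,0,0,-1]]'|egrep 'force|pos';  python3 -m crank '[[0,-0.003,0.0017,0,0,0,-1],[0,-0.003,0.0017,0,0,0,-1]]'|egrep 'force|pos';  python3 -c "
from h import *
rel()"
```

```text
tool_pos: [0.4951, 0.0167, 0.113]
force: [-6.7, 11.2, 4.4]
grasp_force: 4.2
tool_pos: [0.4954, 0.0169, 0.1129]
force: [-7.1, 11.4, 3.9]
grasp_force: 3.2
t 6.8333 s -0.0800 out 0.0290 z 0.1129 F t,n,z [-2.94 13.13  3.89] rot err [0.3 0.1 0.1] q [-0.77  0.33  0.38  2.16  0.57  0.79  1.08]
```

```bash
python3 -m crank '[[0,0.02,-0.012,0,0,0,-1],[0,0.06,-0.035,0,0,0,-1],[0,0.12,-0.07,0,0,0,-1],[0,0.19,-0.11,0,0,0,-1],[-0.08,0.22,-0.15,0,0,0,-1],[-0.16,0.22,-0.18,0,0,0,-1],[-0.215,0.22,-0.22,0,0,0,-1],[-0.215,0.22,-0.22,0,0,0,-1]]';  python3 -c "
from h import *
rel();cv2.imwrite('pics/w5.png',r.snapshot('wrist')[:,:,::-1]);print(row(.004,.115,.113,30))"
```

```text
t: 7.5
tool_pos: [0.5438, 0.1587, 0.1491]
tcp_rot: [-0.163, 0.952, -0.254, 0.049]
force: [1.3, 0.3, 1.1]
opening: -0.0003
grasp_force: 0.0
t 7.5 s 0.0126 out 0.1468 z 0.1491 F t,n,z [ 1.32 -0.17  1.11] rot err [ 0.   0.6 -0.1] q [-0.87  0.43  0.3   1.9   0.46  1.    1.04]
[ 1.340e-02 -2.230e-02  1.127e-01 -1.000e-04  9.000e-04 -3.000e-04]
```

View pics/w5.png

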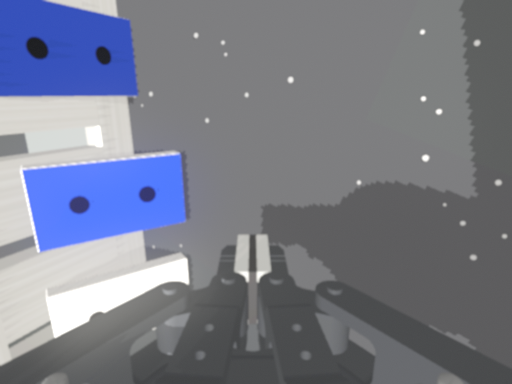

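```bash
python3 - <<'E'
from h import *
c=cam('wrist')
for uv,z in(((182,153),.0855),((187,220),.0855),((24,168),.1657),((40,243),.1657),((136,96),.08),((130,12),.08),((190,285),.0855)):
  p=onz(c,uv,z)-M;print(uv,round(p@t,4),round(p@n,4))
print(row(.005,.115,.113,30),row(.005,.075,.113,30))
E
```

```text
(182, 153) -0.0251 0.0559
(187, 220) 0.0228 0.0567
(24, 168) -0.026 0.02
(40, 243) 0.0163 0.0208
(136, 96) -0.0617 0.0108
(130, 12) -0.1154 0.0131
(190, 285) 0.0756 0.0557
[ 1.090e-02 -2.230e-02  1.127e-01 -1.000e-04  9.000e-04 -3.000e-04] [ 1.100e-02 -1.088e-01  1.628e-01 -1.000e-04  9.000e-04 -3.000e-04]
```

```bash
python3 -m crank '[[0.02,-0.011,0.057,0,0.001,0,-1],[0.02,-0.022,0.113,0,0.001,0,-1],[0.02,-0.055,0.131,0,0.001,0,-1],[0.02,-0.09,0.152,0,0.001,0,-1],[0.02,-0.109,0.163,0,0.001,0,-1],[0.02,-0.118,0.168,0,0.001,0,-1],[0.02,-0.124,0.1715,0,0.001,0,-1],[0.02,-0.129,0.1745,0,0.001,0,-1],[0.02,-0.134,0.1775,0,0.001,0,-1]]';  python3 -c "
from h import *
rel()"
```

```text
t: 8.3
tool_pos: [0.5574, 0.0761, 0.1113]
tcp_rot: [-0.162, 0.952, -0.255, 0.041]
force: [-2.0, 3.7, 2.8]
opening: -0.0001
grasp_force: 2.6
t 8.3 s -0.0019 out 0.0643 z 0.1113 F t,n,z [-0.63  4.16  2.79] rot err [ 0.1 -0.3  0. ] q [-0.77  0.46  0.34  1.97  0.49  0.87  1.11]
```

```bash
python3 -m crank '[[0,0.011,-0.008,0,0,0,-1],[-0.009,0.011,-0.008,0,0,0,-1],[-0.009,0.004,-0.004,0,0,0,-1],[-0.009,-0.002,-0.0005,0,0,0,-1],[-0.009,-0.007,0.0025,0,0,0,-1],[-0.009,-0.012,0.0055,0,0,0,-1],[-0.009,-0.017,0.0085,0,0,0,-1],[-0.009,-0.022,0.0115,0,0,0,-1]]';  python3 -c "
from h import *
rel()"
```

```text
t: 8.97
tool_pos: [0.5636, 0.0659, 0.1111]
tcp_rot: [-0.161, 0.952, -0.256, 0.04]
force: [-0.6, 1.5, -0.3]
opening: 0.0002
grasp_force: 1.0
t 8.9667 s 0.0006 out 0.0527 z 0.1111 F t,n,z [-0.07  1.61 -0.28] rot err [-0.  -0.4  0. ] q [-0.75  0.46  0.35  1.97  0.49  0.86  1.13]
```

```bash
python3 -m crank '[[0,-0.0045,0.002,0,0,0,-1],[0,-0.009,0.004,0,0,0,-1],[0,-0.0135,0.0065,0,0,0,-1],[0,-0.018,0.009,0,0,0,-1],[0,-0.0225,0.0115,0,0,0,-1],[0,-0.0265,0.014,0,0,0,-1],[0,-0.031,0.0165,0,0,0,-1],[0,-0.035,0.019,0,0,0,-1],[0,-0.039,0.0215,0,0,0,-1]]';  python3 -c "
from h import *
rel()"
python3 -m crank '[[0,-0.002,0.0012,0,0,0,-1],[0,-0.0045,0.0025,0,0,0,-1]]'|egrep 'force|pos'; python3 -m crank '[[0,-0.002,0.0012,0,0,0,-1],[0,-0.0045,0.0025,0,0,0,-1]]'|egrep 'force|pos'; python3 -c "
from h import *
rel()"
```

```text
t: 9.72
tool_pos: [0.5697, 0.0489, 0.1117]
tcp_rot: [-0.161, 0.952, -0.256, 0.04]
force: [-0.6, 1.0, -0.5]
opening: 0.0002
grasp_force: 0.7
t 9.7167 s 0.0007 out 0.0346 z 0.1117 F t,n,z [-0.21  1.14 -0.51] rot err [-0.  -0.4 -0. ] q [-0.73  0.46  0.36  1.97  0.5   0.84  1.15]
tool_pos: [0.5703, 0.047, 0.1117]
force: [-0.9, 1.5, -0.6]
grasp_force: 0.7
tool_pos: [0.5709, 0.0452, 0.1117]
force: [-0.6, 0.8, -0.6]
grasp_force: 0.6
t 10.05 s 0.0006 out 0.0308 z 0.1117 F t,n,z [-0.34  0.99 -0.57] rot err [-0.  -0.4  0. ] q [-0.72  0.46  0.36  1.97  0.5   0.84  1.16]
```

```bash
python3 -m crank '[[0,-0.002,0.0012,0,0,0,-1],[0,-0.0045,0.0025,0,0,0,-1]]'|egrep 'force|pos'; python3 -m crank '[[0,-0.002,0.0012,0,0,0,-1],[0,-0.0045,0.0025,0,0,0,-1]]'|egrep 'force|pos';python3 -m crank '[[0,-0.002,0.0012,0,0,0,-1]]'|egrep 'force|pos'; python3 -c "
from h import *
rel()"
```

```text
tool_pos: [0.5712, 0.0446, 0.1116]
force: [-4.7, 6.1, 3.7]
grasp_force: 2.5
tool_pos: [0.5715, 0.0447, 0.1115]
force: [-5.9, 8.4, 4.2]
grasp_force: 2.0
tool_pos: [0.5717, 0.0447, 0.1114]
force: [-7.0, 9.7, 4.3]
grasp_force: 1.6
t 10.4667 s 0.0012 out 0.0300 z 0.1114 F t,n,z [-3.41 11.47  4.3 ] rot err [ 0.2 -0.3  0.1] q [-0.72  0.46  0.36  1.97  0.5   0.84  1.16]
```

```bash
python3 -m crank '[[0,-0.003,0.0017,0,0,0,-1],[0,-0.003,0.0017,0,0,0,-1]]'|egrep 'force|pos'; python3 -m crank '[[0,0.02,-0.012,0,0,0,-1],[0,0.06,-0.035,0,0,0,-1],[0,0.12,-0.07,0,0,0,-1],[0,0.19,-0.11,0,0,0,-1],[0.05,0.22,-0.17,0,0,0,-1],[0.05,0.22,-0.25,0,0,0,-1],[0.05,0.22,-0.33,0,0,0,-1],[0.05,0.22,-0.33,0,0,0,-1]]';  python3 -c "
from h import *
rel();w=r.snapshot('wrist');s=r.snapshot('top')[110:230,210:320];s=cv2.resize(s,(352,384),interpolation=cv2.INTER_CUBIC);cv2.imwrite('pics/w6.png',np.hstack([w[:,:440],s])[:,:,::-1])"
```

```text
tool_pos: [0.5721, 0.0451, 0.1111]
force: [-6.2, 10.4, 2.0]
grasp_force: 0.7
t: 11.3
tool_pos: [0.5105, 0.1727, 0.1872]
tcp_rot: [-0.163, 0.952, -0.253, 0.046]
force: [-0.1, 1.2, 0.0]
opening: -0.0001
grasp_force: 0.0
t 11.3 s -0.0142 out 0.1710 z 0.1872 F t,n,z [0.33 1.13 0.03] rot err [0.2 0.3 0. ] q [-0.92  0.34  0.29  1.93  0.45  1.09  1.02]
```

View pics/w6.png

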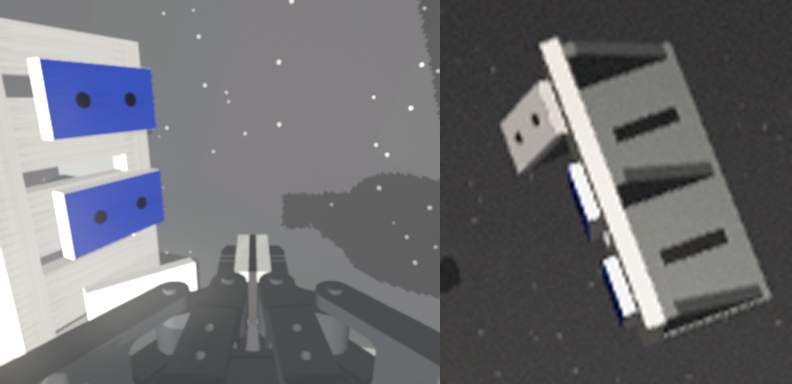

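```bash
python3 - <<'E'
from h import *
c=cam('wrist')
for uv,z in(((152,69),.08),((155,128),.08),((38,58),.17),((49,139),.17),((161,170),.08),((163,215),.08),((63,192),.17),((75,258),.17)):
  p=onz(c,uv,z)-M;print(uv,round(p@t,4),round(p@n,4))
a=r.snapshot('top');cv2.imwrite('pics/x.png',cv2.resize(a[140:220,230:300],(700,600)[:2],interpolation=cv2.INTER_CUBIC)[:,:,::-1])
E
```

```text
(152, 69) -0.1105 0.0131
(155, 128) -0.0628 0.011
(38, 58) -0.1102 0.0137
(49, 139) -0.0624 0.0106
(161, 170) -0.0261 0.0142
(163, 215) 0.0169 0.0122
(63, 192) -0.0281 0.0163
(75, 258) 0.0194 0.0177
```

View pics/x.png

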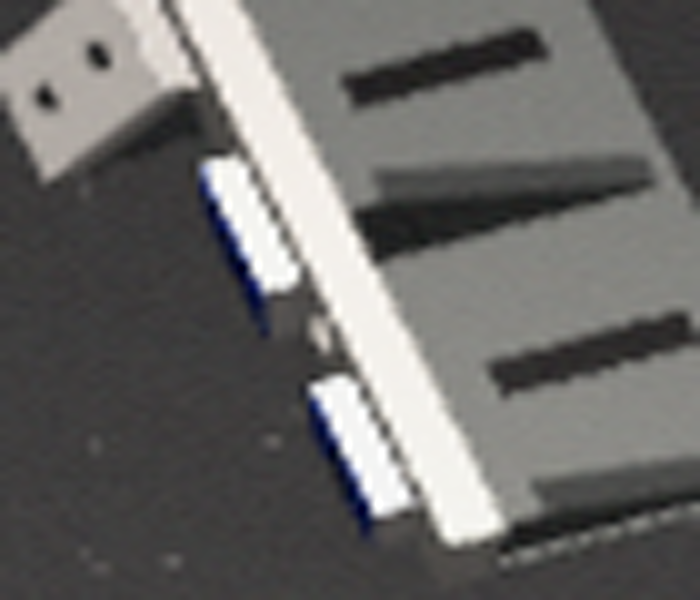

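```bash
python3 -c "
from h import *
print(row(-.03,.10,.28,0), row(-.03,.03,.28,0))"
```

```text
[ 0.0295 -0.2644 -0.1283 -0.0836 -0.001  -0.0005] [ 0.0288 -0.4158 -0.0406 -0.0836 -0.001  -0.0005]
```

```bash
python3 -m crank '[[0.03,-0.13,-0.09,-0.0418,-0.0005,0,-1],[0.03,-0.2,-0.12,-0.0836,-0.001,0,-1],[0.03,-0.264,-0.128,-0.0836,-0.001,0,-1],[0.03,-0.264,-0.128,-0.0836,-0.001,0,-1],[0.03,-0.264,-0.128,-0.0836,-0.001,0,-1],[0.03,-0.416,-0.04,-0.0836,-0.001,0,-1],[0.03,-0.416,-0.04,-0.0836,-0.001,0,-1],[0.03,-0.416,-0.04,-0.0836,-0.001,0,-1],[0.03,-0.416,-0.04,-0.0836,-0.001,0,-1]]';  python3 -c "
from h import *
rel();w=r.snapshot('wrist');cv2.imwrite('pics/w7.png',cv2.resize(w[:300,80:430],(700,600),interpolation=cv2.INTER_CUBIC)[:,:,::-1]);cv2.imwrite('pics/w7full.png',w[:,:,::-1])"
```

```text
t: 12.2
tool_pos: [0.541, 0.0299, 0.2777]
tcp_rot: [-0.163, 0.987, -0.0, -0.002]
force: [0.7, 0.1, -0.8]
opening: -0.0003
grasp_force: 0.0
t 12.2 s -0.0326 out 0.0262 z 0.2777 F t,n,z [ 0.63 -0.16 -0.83] rot err [30.  -0.3 -0.5] q [-0.52  0.16  0.43  1.85 -0.07  1.15  1.83]
```

View pics/w7.png

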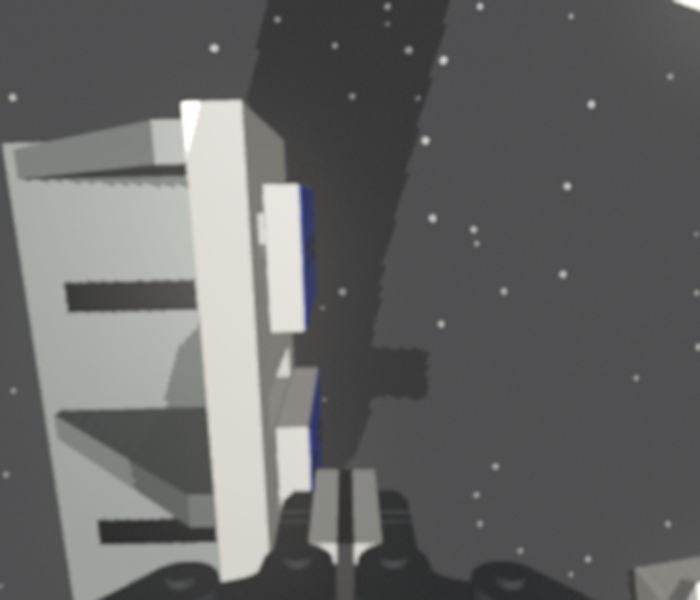

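```bash
python3 - <<'E'
from h import *
c=cam('wrist')
f=lambda u,v:(80+u/2,v/2)
for n_,uv,z in(('plate',(243,100),.207),('plate',(257,330),.207),('plate',(266,490),.207),('foot end',(285,140),.08),
 ('near back',(262,184),.17),('near back',(271,331),.17),('near front',(300,184),.17),('near front',(306,331),.17),('near foot',(314,188),.08),('near foot',(316,300),.08),
 ('mid back',(276,428),.17),('mid back',(280,490),.17),('mid front',(310,428),.17),('mid front',(313,490),.17),('mid foot',(319,368),.08),('mid foot back',(296,368),.08),('mid ft',(322,460),.08)):
  p=onz(c,f(*uv),z)-M;print(n_,round(p@t*1e3,1),round(p@n*1e3,1))
E
```

```text
plate -127.4 3.1
plate -64.5 4.2
plate -12.9 4.9
foot end -127.3 3.6
near back -106.5 3.0
near back -56.9 4.1
near front -106.4 15.6
near front -56.8 16.5
near foot -106.4 16.4
near foot -54.3 16.4
mid back -20.6 4.7
mid back 4.3 5.3
mid front -20.5 17.2
mid front 4.4 17.8
mid foot -20.2 17.3
mid foot back -20.2 5.8
mid ft 29.3 18.0
```

```bash
python3 -c "
from rig import r
print(r.job_done())"
```

```text
the job is handed in; nothing more can be done
None
```

Job handed in at about 12 s of the 51 s: both blue blanks stand upright, with their backs within about 0.5 mm of the angle plate's face and their blue faces outward. The bare blank is still leaning, and the robot touched none of the other things.

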